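Clamp a fired tile in the bench jig

ROBOT

A 7-joint arm with a two-finger parallel gripper is mounted at the origin on the work surface. World frame = base frame: x ahead of the robot, y to its left, z up, the work surface at z = 0. Lengths are in m, angles in rad, forces in N, time in s.
With the tool pointing down it reaches from about 0.425 to 0.95 m from the base axis. Payload 4.7 kg.
Tool frame: the origin (TCP) lies between the finger pads; the fingertips stand 11 mm ahead of it and the grasp point (between the pads) lies 8 mm behind it (tips_ahead is the distance from the TCP to the fingertips, in m); z points along the fingers, y is the direction in which the jaws open and shut (so a half turn about z gives the same grasp; the last joint's range is limited). The gripper opens to 85 mm and grips with 20 to 120 N. Pads are 22 mm wide; open, the fingers measure 114 mm over their backs; the gripper's body (76 mm by 85 mm) begins 54 mm behind the grasp point. The pads swing forward as they close: fully open they stand 13 mm farther back than shut.
Start: joints at [1.128, 0.469, -0.049, 1.532, 0.024, 1.141, -0.082], TCP at [0.271, -0.618, 0.242] pointing down, gripper open.
Joint ranges: [-2.59, 2.59], [-0.33, 1.99], [-1.39, 1.29], [0.1, 2.45], [-1.04, 4.18], [0.21, 1.99], [-2.66, 2.66]. Speed limits (rad/s): [2.57, 2.57, 3.14, 3.14, 3.14, 3.14, 3.14].

INTERFACE

Orientations are given as a unit quaternion [w, x, y, z].
In Python, from cell import * gives the robot as it stands.
- The arm moves only by the shell command python3 -m inch 'ROWS' [FORCE]. ROWS is JSON, a list that holds one entry, the list of rows, each a list of 5 numbers: the shift along the tool's x, y, z in mm, then the turn about the tool's z in degrees, then the closure, from -1 (fully open) to 1 (shut). In form: [[[tx, ty, tz, twist, claw], ...]]. A call has 1 to 10 rows; each row is the pose to reach, as a shift and turn from the pose measured when the call began, along the tool's axes at that moment; what a row does not reach only later rows make up. A row lasts 1/12 s, in which the tool goes at most 41.7 mm and 7.16 degrees, less where a joint would pass 70% of its speed; a pose out of reach is approached as far as the arm can. A call with a gripper value outside its range is refused whole. The fingers move at their own pace and stop on an object; FORCE is the grip in N (left out, the last holds). Time passes only in rows, so rows that repeat a pose let the fingers close. It gives the time, the measured TCP pose, the force and the opening at its end, in the units of the state.
- observe(): the state, without advancing time (a new reading comes with each control period).
- get_image(name): name is "scene" or "side" or "wrist"; returns the picture (420x560x3 uint8, red, green, blue); there is no depth.
- get_calibration(name): a dict with "K" (3x3 intrinsics, pixels), "pose" (4x4, takes a point from camera to world coordinates). Camera axes: x right, y down, z forward; pixel columns grow to the right and rows downward; lengths in m; the calibration is good to about 2 mm. A picture is of the moment at which its call begins: read the wrist's pose just before it. get_calibration takes no time and is no camera call; for the wrist camera it gives the pose at the moment of the call.
- finish_job(): hands the job in, once; it reports no verdict.
The state is a dict: "time_s": time; "joint_pos": joint angles; "qd": joint speeds; "effort": joint torques, N m; "eef_pos": TCP position; "eef_rot": TCP orientation; "wrist_force": force on the tool from outside, world axes, zero at the start; "wrist_torque": the same for the moment, N m; "grip_width": finger opening in m.
Only numpy, scipy, OpenCV 4.12 (cv2) and the standard library are available. Lean on these libraries where they do the work, as an engineer would, in place of code of your own. Each camera call takes 0.05 s, during which the arm holds its last target. There are 200 camera calls.

TASK

Lay the rectangular fired-clay relief tile flat, relief up, on the blue pad of the clamping jig, squarely between the two white end stops, and let go of it. Then press the jig's red handle all the way down until its catch holds it there, so that the clamp's rubber foot stays pressed on the tile. Leave the other things on the table where they are.

Things in the scene. Friction and masses are not known exactly. Their poses are not given: they have to be found in the camera images.
- jig: Jig fixed to the table: plywood base 120 x 300 x 14 mm, y = +90 to -210 mm. Origin on the table under the blue pad's centre, z up. Steel toggle clamp at y = -90 to -165 mm, 72 mm high; its red handle rises towards -y; a yellow pawl stands on its +x side. While the handle is up, the clamp bar stands steeply between y = -125 and -65 mm, up to 150 mm high, clear of the pad.
- pad_center (a point): Centre of the top of the blue pad (18 mm above the table), axes as the jig. The pad is 70 mm along x, 134 mm along y. White end stops at y = +72 and -72 mm (inner faces) rise 6 mm above the pad; the x sides are open. The tile's long side goes along y.
- tile: Rectangular terracotta tile with two dark flowers on its top: 56 mm (its x) by 130 mm (its y) by 22 mm thick, 0.2 to 0.4 kg. Origin at the centre of its underside, z up. It starts lying flat, relief up, on the table; either end may point to the clamp.
- handle (a joint): Sprung red handle: 0 = fully up (40 degrees above level), 0.69 = level, fully caught; 0.74 = end stop. Hinge along the jig's x at y = -140 mm, 60 mm above the table; it extends 143 mm towards the jig's -y; red grip 34 mm wide, 16 thick, from 65 to 143 mm from the hinge. Let go before about 0.6 it springs back; pressed past 0.70 it stays caught at 0.69. At 90 mm from the hinge it takes 3 to 11 N.
- handle_pad (a point): Point on the upper face of the red grip, 105 mm from the hinge line and 8 mm above the handle's centre line; it moves with the handle. Its y axis runs along the handle (tip towards -y), z is normal to the upper face. Height about 134 mm with the handle up, 68 mm when latched.
- clamp_foot: Black rubber foot under the end of the clamp bar, 22 mm across, 9 mm high, on a spring plunger; origin at the centre of its underside. With the handle down it presses on the tile 45 mm from the pad centre towards -y.
- disc: Bystander: scalloped terracotta disc, 92 mm across, 16 mm thick, lying flat; origin at the centre of its underside.
- cone: Bystander: terracotta cone, 66 mm across, 80 mm high; origin at the centre of its underside.
- animal: Bystander: flat terracotta animal shape about 75 x 170 mm (long in y), 14 mm thick; origin on the table near its middle.
- tub: Bystander: white plastic mixing tub, 140 mm across, 150 mm high; origin at the centre of its underside.
- jar: Bystander: amber glaze jar with white cap, 70 mm across, 100 mm high; origin at the centre of its underside.
- brush: Bystander: brush with orange handle, 190 mm long along its x; origin on its underside.
- scraper: Bystander: flat steel scraper 60 x 170 mm, 6 mm thick; origin on its underside.
Not all that is in view belongs to the job. Leave any green or yellow look-alike of the tile alone.

How it is judged:
By the outcome, as a careful person would: the job done as asked, in the order asked, and still so for the second after the job is handed in, with the robot touching nothing.
It also fails if it takes over 45 s, if anything falls off the work surface, if the arm or the gripper's body presses on something with over 40 N, if the wrist force passes 120 N, or if a joint passes its speed limit or range.

## Working session

There is one attempt and no reset: what is moved stays moved. The work goes in short steps, Python scripts to look and compute and a shell command to move; the robot and the scene stay as the last step left them, time stands still between calls to the robot, and variables do not carry over. Pictures are saved under pics/ and viewed, about 8 in all and at most 12, crops included, and the job is handed in when it is done.

```bash
ls; mkdir -p pics; python3 - <<'E'
from cell import *
import cv2,numpy as np
s=observe();print({k:np.round(v,3).tolist() for k,v in s.items()})
for n in("scene","side","wrist"):
    c=get_calibration(n);print(n,np.round(c["K"],1).tolist(),np.round(c["pose"],3).tolist())
    cv2.imwrite(f"pics/{n}0.png",get_image(n)[:,:,::-1])
E
```

```text
pics
{'time_s': 0.0, 'joint_pos': [1.128, 0.469, -0.049, 1.534, 0.024, 1.141, -0.082], 'qd': [-0.001, -0.001, 0.001, 0.0, -0.002, 0.001, -0.0], 'effort': [0.001, -51.031, -0.047, -23.771, 0.01, 0.007, 0.0], 'eef_pos': [0.271, -0.618, 0.241], 'eef_rot': [-0.001, 0.979, 0.205, -0.0], 'wrist_force': [-0.201, 0.315, 0.352], 'wrist_torque': [0.038, 0.03, -0.039], 'grip_width': 0.085}
scene [[516.5, 0.0, 276.1], [0.0, 516.5, 212.3], [0.0, 0.0, 1.0]] [[-0.332, 0.509, -0.794, 1.628], [0.943, 0.166, -0.287, 0.404], [-0.015, -0.845, -0.535, 0.856], [0.0, 0.0, 0.0, 1.0]]
side [[409.0, 0.0, 277.7], [0.0, 409.0, 209.7], [0.0, 0.0, 1.0]] [[-0.899, -0.264, 0.348, 0.031], [-0.437, 0.507, -0.743, 1.052], [0.02, -0.82, -0.571, 0.903], [0.0, 0.0, 0.0, 1.0]]
wrist [[342.4, 0.0, 275.8], [0.0, 342.4, 208.9], [0.0, 0.0, 1.0]] [[0.403, -0.879, -0.256, 0.336], [-0.915, -0.387, -0.111, -0.589], [-0.002, 0.279, -0.96, 0.373], [0.0, 0.0, 0.0, 1.0]]
```

View pics/scene0.png

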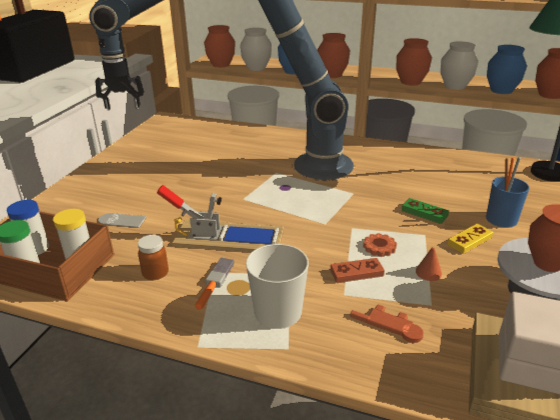

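View pics/side0.png

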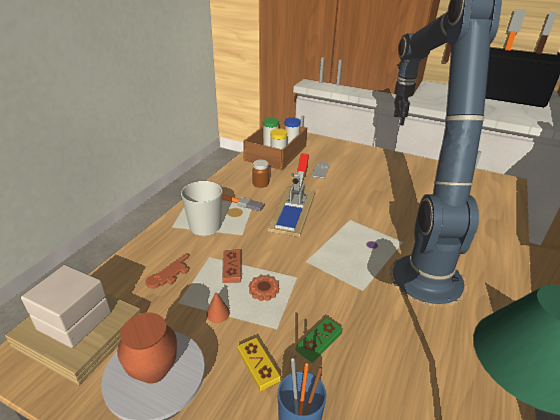

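The scene view shows the terracotta tile at (357,270). Things that could be taken for it are the green block (425,210), the yellow block (470,237), the disc (380,245) and the animal (390,323). I choose (357,270), and the side view shows the same tile at (232,265). The jig pad is at scene (251,235) and side (290,217), with the red handle at scene (172,197). Next I'll take coarse positions and a close crop.

```bash
cat > h.py <<'E'
import cv2,numpy as np
from cell import *
def ray(cal,uv,z):
    K,P=np.array(cal["K"]),np.array(cal["pose"])
    uv=np.atleast_2d(np.asarray(uv,float))
    d=np.c_[uv,np.ones(len(uv))]@np.linalg.inv(K).T@P[:3,:3].T
    o=P[:3,3]
    return o+d*((z-o[2])/d[:,2])[:,None]
def proj(cal,X):
    P=np.linalg.inv(np.array(cal["pose"]));X=np.atleast_2d(X)
    p=(X@P[:3,:3].T+P[:3,3])@np.array(cal["K"]).T
    return p[:,:2]/p[:,2:]
def comp(mask,seed=None):
    n,l,st,c=cv2.connectedComponentsWithStats(mask.astype(np.uint8))
    i=1+np.argmax(st[1:,4]) if seed is None else 1+np.argmin(np.hypot(*(c[1:]-seed).T)+1e3*(st[1:,4]<60))
    return (l==i).astype(np.uint8)
def hsv(im): return [a.astype(int) for a in cv2.split(cv2.cvtColor(im,cv2.COLOR_RGB2HSV))]
def rect(cal,m,z):
    c=max(cv2.findContours(m,cv2.RETR_EXTERNAL,cv2.CHAIN_APPROX_NONE)[0],key=len)[:,0]
    X=ray(cal,c,z)[:,:2]; r=cv2.minAreaRect((X*1000).astype(np.float32))
    return np.round(r[0],1),np.round(r[1],1),r[2],np.round(cv2.boxPoints(r),0).tolist()
E
python3 - <<'E'
from h import *
seeds={"scene":((357,270),(251,235),(172,197)),"side":((232,265),(290,217),(303,162))}
for n in seeds:
    im=cv2.imread(f"pics/{n}0.png")[:,:,::-1].copy();h,s,v=hsv(im);cal=get_calibration(n)
    red=((h<9)|(h>174))&(s>120)&(v>60)
    blue=(h>105)&(h<128)&(s>140)
    for nm,m,z,sd in(("tile",red,.022,seeds[n][0]),("pad",blue,.018,seeds[n][1])):
        m=comp(m,sd);print(n,nm,m.sum(),rect(cal,m,z))
    a=seeds[n][0]
    cv2.imwrite(f"pics/crop_{n}.png",cv2.resize(im[a[1]-35:a[1]+35,a[0]-45:a[0]+45,::-1],None,fx=4,fy=4))
a,b=[cv2.imread(f"pics/crop_{n}.png") for n in seeds]
cv2.imwrite("pics/crop.png",np.hstack([a,b]))
E
```

```text
scene tile 319 (array([579. , 244.1]), array([ 60.5, 124. ]), 33.072021484375, [[520.0, 280.0], [587.0, 176.0], [638.0, 209.0], [571.0, 313.0]])
scene pad 627 (array([518.8, -80.8]), array([ 68.1, 130.8]), 11.030909538269043, [[473.0, -23.0], [498.0, -152.0], [565.0, -138.0], [540.0, -10.0]])
side tile 157 (array([ 632.4, -486. ]), array([ 39.7, 179. ]), 17.7641544342041, [[586.0, -407.0], [641.0, -577.0], [679.0, -565.0], [624.0, -395.0]])
side pad 358 (array([515.2, -82.3]), array([ 66.9, 125.7]), 11.056203842163086, [[470.0, -27.0], [494.0, -150.0], [560.0, -138.0], [536.0, -14.0]])
```

View pics/crop.png

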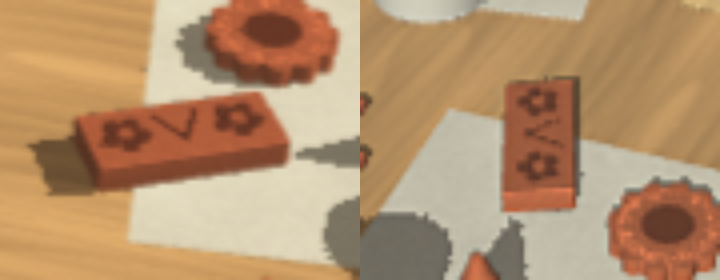

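The crop confirms it: a terracotta tile with two dark flowers, relief up. I read its top corners off the crop.

```bash
cat >> h.py <<'E'
from scipy.spatial.transform import Rotation as R
def tool():
    s=observe();q=s["eef_rot"];return np.array(s["eef_pos"]),R.from_quat([q[1],q[2],q[3],q[0]]).as_matrix()
def delta(target,yaw):
    "mm shift in tool axes and twist (deg) to bring TCP to target, tool x at world yaw (deg)"
    p,M=tool();cur=np.degrees(np.arctan2(M[1,0],M[0,0]))
    t=-((yaw-cur+180)%360-180)
    print("yaw",round(cur,1),"shift",np.round(M.T@(np.array(target)-p)*1000,1),"twist",round(t,1),"tilt z",np.round(M[:,2],3))
E
python3 - <<'E'
from h import *
A=np.array([(77,118),(258,92),(289,140),(98,165)])/4.+[312,235]
B=np.array([(145,82),(217,80),(216,188),(143,190)])/4.+[187,230]
for n,q in(("scene",A),("side",B)):
    X=ray(get_calibration(n),q,.022)*1000
    print(n,np.round(X[:,:2]).tolist(),X.mean(0).round(1))
    e=np.roll(X,-1,0)-X;print([(round(np.hypot(*v[:2])),round(np.degrees(np.arctan2(v[1],v[0])))) for v in e])
delta([.60,.18,.22],100)
E
```

```text
scene [[584.0, 176.0], [520.0, 282.0], [564.0, 310.0], [626.0, 200.0]] [573.7 242.1  22. ]
[(124, 121), (52, 32), (126, -60), (49, -150)]
side [[625.0, 200.0], [574.0, 171.0], [511.0, 281.0], [559.0, 308.0]] [567.2 239.9  22. ]
[(59, -150), (126, 120), (55, 29), (126, -59)]
yaw 23.7 shift [ 621.8 -598.    22.4] twist -76.3 tilt z [-0.001  0.001 -1.   ]
```

```bash
python3 -m inch '[[[310,-333,0,-60,-1],[310,-333,0,-60,-1],[310,-333,0,-60,-1],[310,-333,0,-60,-1],[310,-333,0,-60,-1],[310,-333,0,-60,-1],[310,-333,0,-60,-1],[310,-333,0,-60,-1],[310,-333,0,-60,-1],[310,-333,0,-60,-1]]]' 60; python3 -c "
from h import *
delta([.570,.241,.20],120)"
```

```text
time_s: 0.98
eef_pos: [0.4085, -0.2226, 0.242]
eef_rot: [-0.001, 0.744, 0.668, 0.0]
wrist_force: [1.0, 0.2, -0.3]
grip_width: 0.0852
yaw 83.8 shift [478.4 110.4  42.4] twist -36.2 tilt z [-0.001  0.001 -1.   ]
```

```bash
python3 -m inch '[[[410,95,10,-36,-1],[410,95,10,-36,-1],[410,95,10,-36,-1],[410,95,10,-36,-1],[410,95,10,-36,-1],[410,95,10,-36,-1],[410,95,10,-36,-1],[410,95,10,-36,-1],[410,95,10,-36,-1],[410,95,10,-36,-1]]]'; python3 -c "
from h import *
delta([.570,.241,.20],120)"
```

```text
time_s: 1.82
eef_pos: [0.5456, 0.1705, 0.2322]
eef_rot: [-0.001, 0.502, 0.865, -0.0]
wrist_force: [0.4, -0.3, -0.5]
grip_width: 0.0854
yaw 119.8 shift [49.  56.2 32.2] twist -0.2 tilt z [-0.001  0.    -1.   ]
```

```bash
python3 -m inch '[[[49,56,32,0,-1],[49,56,32,0,-1],[49,56,32,0,-1],[49,56,32,0,-1]]]'; python3 - <<'E'
from h import *
cal=get_calibration("wrist");im=get_image("wrist");cv2.imwrite("pics/w1.png",im[:,:,::-1])
h,s,v=hsv(im)
g=proj(cal,[[.570,.241,.022]])[0];print(g)
m=comp(((h<11)|(h>174))&(s>110)&(v>50),g);m=cv2.morphologyEx(m,cv2.MORPH_CLOSE,np.ones((15,15),np.uint8));print(m.sum(),rect(cal,m,.022))
delta([.570,.241,.20],120)
E
```

```text
time_s: 2.15
eef_pos: [0.5686, 0.2434, 0.1984]
eef_rot: [-0.002, 0.5, 0.866, -0.001]
wrist_force: [-0.1, -0.9, -0.0]
grip_width: 0.0854
[276.44275982 193.05000061]
8051 (array([568.8, 241.1]), array([ 54.8, 128.7]), 31.39845085144043, [[512.0, 282.0], [579.0, 172.0], [626.0, 200.0], [559.0, 310.0]])
yaw 119.8 shift [-0.6  0.5 -0.8] twist -0.2 tilt z [-0.003 -0.    -1.   ]
```

View pics/w1.png

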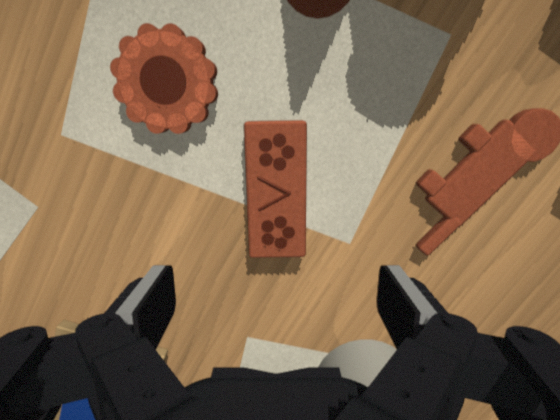

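The wrist view shows the tile at (246–305, 121–257) px, measured 54.8 x 128.7 mm, with the disc and animal clear of the fingers. I'll grasp it 8 mm off centre, away from the clamp side.

```bash
python3 -c "
from h import *
delta([.5647,.2479,.0125],121.2)"
```

```text
yaw 119.8 shift [  7.8  -0.2 186.7] twist -1.4 tilt z [-0.003 -0.    -1.   ]
```

```bash
python3 -m inch '[[[8,0,40,-1.4,-1],[8,0,80,-1.4,-1],[8,0,120,-1.4,-1],[8,0,150,-1.4,-1],[8,0,170,-1.4,-1],[8,0,180,-1.4,-1],[8,0,186,-1.4,-1],[8,0,186,-1.4,-1]]]'; python3 -m inch '[[[0,0,0,0,1],[0,0,0,0,1],[0,0,0,0,1],[0,0,0,0,1],[0,0,0,0,1],[0,0,0,0,1]]]' 50;python3 -c "
from h import *
delta([.5647,.2479,.0125],121.2)"
```

```text
time_s: 2.87
eef_pos: [0.5651, 0.2469, 0.0133]
eef_rot: [-0.001, 0.491, 0.871, -0.001]
wrist_force: [-0.6, 1.3, 0.1]
grip_width: 0.0847
time_s: 3.37
eef_pos: [0.5663, 0.2472, 0.0153]
eef_rot: [0.0, 0.491, 0.871, -0.0]
wrist_force: [-0.9, -0.8, 6.2]
grip_width: 0.0553
yaw 121.1 shift [ 1.4 -1.   2.8] twist -0.1 tilt z [ 0. -0. -1.]
```

Grip is good at 55.3 mm. Now I'll lift and travel to the pad.

```bash
python3 -m inch '[[[0,0,-20,0,1],[0,0,-60,0,1],[0,0,-100,0,1],[0,0,-140,0,1],[0,0,-180,0,1],[0,0,-205,0,1],[0,0,-205,0,1],[0,0,-205,0,1]]]'; python3 - <<'E'
from h import *
a=np.radians(11.04);yj=np.array([-np.sin(a),np.cos(a)])
t=np.array([.5165,-.0815])+.008*yj
delta([*t,.22],101.04)
E
```

```text
time_s: 4.03
eef_pos: [0.5666, 0.2476, 0.222]
eef_rot: [0.001, 0.491, 0.871, 0.001]
wrist_force: [-0.7, -0.3, -3.2]
grip_width: 0.0551
yaw 121.1 shift [-248.3 -210.3    1.7] twist 20.1 tilt z [ 0.003  0.    -1.   ]
```

```bash
python3 -m inch '[[[-31,-26,0,2,1],[-62,-52,0,5,1],[-93,-79,0,8,1],[-124,-105,0,11,1],[-155,-131,0,14,1],[-186,-158,0,17,1],[-217,-184,0,20,1],[-240,-203,0,20,1],[-248,-210,0,20,1],[-248,-210,0,20,1]]]'; python3 - <<'E'
from h import *
a=np.radians(11.04);yj=np.array([-np.sin(a),np.cos(a)])
t=np.array([.5165,-.0815])+.008*yj
delta([*t,.07],101.04)
E
```

```text
time_s: 4.87
eef_pos: [0.513, -0.0774, 0.2196]
eef_rot: [-0.0, 0.638, 0.77, -0.001]
wrist_force: [0.2, 0.2, -2.8]
grip_width: 0.0548
yaw 100.7 shift [  3.4   2.9 149.6] twist -0.3 tilt z [-0.001 -0.001 -1.   ]
```

```bash
python3 -m inch '[[[4,3,40,0,1],[4,3,80,0,1],[4,3,115,0,1],[4,3,140,0,1],[4,3,150,0,1],[4,3,150,0,1],[4,3,150,0,1]]]'; python3 - <<'E'
from h import *
ims=[]
for n,c in(("scene",(250,228)),("side",(290,212))):
    im=get_image(n);cv2.imwrite(f"pics/{n}1.png",im[:,:,::-1])
    ims.append(cv2.resize(im[c[1]-50:c[1]+50,c[0]-65:c[0]+65,::-1],None,fx=3,fy=4.0*.75*1.3,interpolation=cv2.INTER_CUBIC) if 0 else cv2.resize(im[c[1]-50:c[1]+50,c[0]-65:c[0]+65,::-1],None,fx=3,fy=3,interpolation=cv2.INTER_CUBIC))
cv2.imwrite("pics/hov.png",np.hstack(ims))
a=np.radians(11.04);yj=np.array([-np.sin(a),np.cos(a)])
delta([*(np.array([.5165,-.0815])+.008*yj),.034],101.04)
print(observe()["wrist_force"])
E
```

```text
time_s: 5.45
eef_pos: [0.5154, -0.0716, 0.0697]
eef_rot: [-0.001, 0.637, 0.771, -0.0]
wrist_force: [0.6, -0.5, -1.9]
grip_width: 0.0548
yaw 100.8 shift [-1.  -1.8 37.2] twist -0.2 tilt z [ 0.002 -0.001 -1.   ]
[-0.18034334 -0.69778712 -2.72078639]
```

View pics/hov.png

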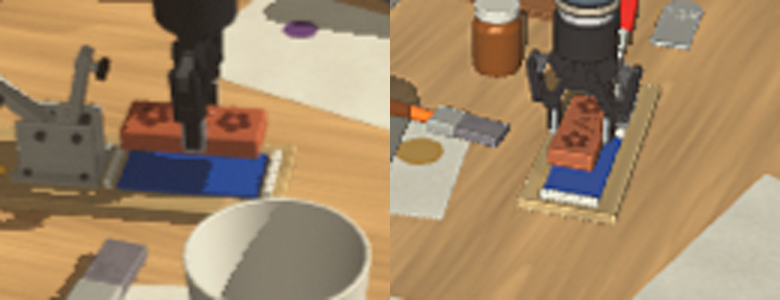

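The tile hovers above the blue pad between the white stops, and the gripper is clear of the clamp. Lowering.

```bash
python3 -m inch '[[[-1,-2,10,0,1],[-1,-2,20,0,1],[-1,-2,28,0,1],[-1,-2,32,0,1],[-1,-2,34,0,1],[-1,-2,35,0,1],[-1,-2,35,0,1]]]'; python3 - <<'E'
from h import *
a=np.radians(11.04);yj=np.array([-np.sin(a),np.cos(a)])
delta([*(np.array([.5165,-.0815])+.008*yj),.034],101.04)
ims=[]
for n,c in(("scene",(250,228)),("side",(290,212))):
    im=get_image(n)
    ims.append(cv2.resize(im[c[1]-50:c[1]+50,c[0]-65:c[0]+65,::-1],None,fx=3,fy=3,interpolation=cv2.INTER_CUBIC))
cv2.imwrite("pics/low.png",np.hstack(ims))
E
```

```text
time_s: 6.13
eef_pos: [0.5148, -0.0737, 0.0359]
eef_rot: [0.001, 0.637, 0.77, 0.0]
wrist_force: [0.4, 0.7, -3.1]
grip_width: 0.0546
yaw 100.8 shift [0.  0.2 1.9] twist -0.2 tilt z [ 0.002 -0.001 -1.   ]
```

View pics/low.png

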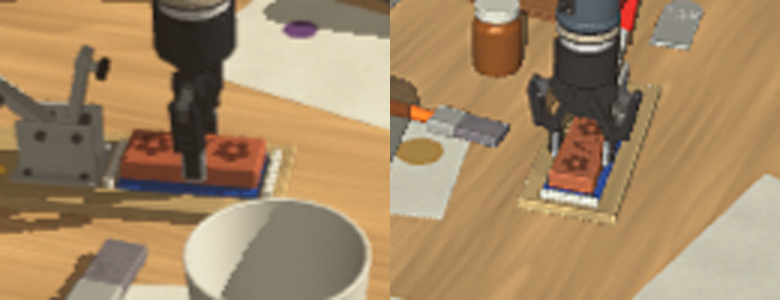

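```bash
python3 -m inch '[[[0,0,1,0,1],[0,0,2,0,1],[0,0,2.5,0,1],[0,0,2.5,0,1]]]'; 
```

```text
time_s: 6.57
eef_pos: [0.515, -0.0737, 0.0338]
eef_rot: [0.001, 0.638, 0.77, 0.0]
wrist_force: [-1.2, 0.2, -3.5]
grip_width: 0.0548
```

```bash
python3 -m inch '[[[0,0,1,0,1],[0,0,1.5,0,1],[0,0,2,0,1],[0,0,2,0,1]]]'; 
```

```text
time_s: 6.9
eef_pos: [0.5152, -0.0737, 0.0332]
eef_rot: [0.001, 0.638, 0.77, -0.0]
wrist_force: [-3.3, -0.1, 10.9]
grip_width: 0.0546
```

```bash
python3 -m inch '[[[0,0,-0.5,0,-1],[0,0,-0.5,0,-1],[0,0,-0.5,0,-1],[0,0,-0.5,0,-1]]]'; python3 -m inch '[[[0,0,-10,0,-1],[0,0,-40,0,-1],[0,0,-80,0,-1],[0,0,-120,0,-1],[0,0,-160,0,-1],[-8,0,-180,0,-1],[-8,0,-190,0,-1],[-8,0,-190,0,-1]]]'; python3 - <<'E'
from h import *
cal=get_calibration("wrist");im=get_image("wrist");cv2.imwrite("pics/w2.png",im[:,:,::-1])
h,s,v=hsv(im)
m=comp(((h<11)|(h>174))&(s>110)&(v>50),proj(cal,[[.5165,-.0815,.04]])[0])
m=cv2.morphologyEx(m,cv2.MORPH_CLOSE,np.ones((15,15),np.uint8));print("tile",m.sum(),rect(cal,m,.04))
b=((h>105)&(h<128)&(s>140)).astype(np.uint8)
print("blue+tile",rect(cal,comp(cv2.morphologyEx(b|m,cv2.MORPH_CLOSE,np.ones((5,5),np.uint8)),proj(cal,[[.5165,-.0815,.018]])[0]),.018))
E
```

```text
time_s: 7.23
eef_pos: [0.5153, -0.0738, 0.0337]
eef_rot: [0.002, 0.638, 0.77, 0.0]
wrist_force: [-0.4, 0.4, -0.1]
grip_width: 0.0853
time_s: 7.9
eef_pos: [0.5175, -0.0816, 0.2262]
eef_rot: [0.004, 0.638, 0.77, 0.001]
wrist_force: [-0.2, -0.3, -0.9]
grip_width: 0.0857
tile 7706 (array([516.1, -79.7]), array([ 54.9, 128.4]), 10.743734359741211, [[477.0, -22.0], [501.0, -148.0], [555.0, -138.0], [531.0, -12.0]])
blue+tile (array([516. , -84.1]), array([ 68.3, 138.6]), 11.185456275939941, [[469.0, -23.0], [496.0, -159.0], [563.0, -145.0], [536.0, -9.0]])
```

View pics/w2.png

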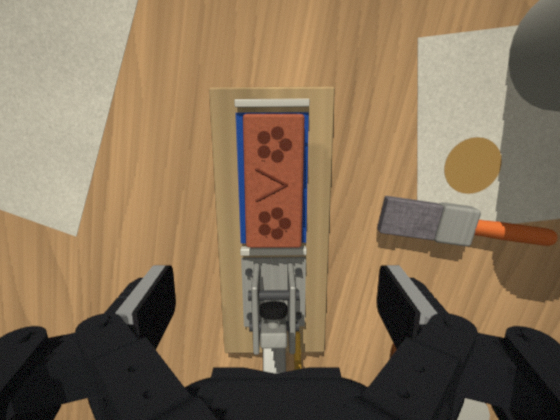

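The tile lies centred: equal blue strips at 240 and 305 px, and between the stops at rows 107 and 250. Its centre is (516,-80) and its yaw is 10.7° against 11.1° for the jig. Next I'll go above the handle, about 90 mm from the hinge, with the jaws shut.

```bash
python3 -c "
from h import *
delta([.5606,-.3069,.21],101.1)"
```

```text
yaw 100.8 shift [-229.9    1.5   14.7] twist -0.3 tilt z [ 0.003 -0.002 -1.   ]
```

```bash
python3 -m inch '[[[-40,0,0,0,1],[-80,0,0,0,1],[-120,0,0,0,1],[-160,1,0,0,1],[-195,1,0,0,1],[-220,1,5,0,1],[-230,1,12,0,1],[-230,1,15,0,1],[-230,1,15,0,1]]]'; python3 - <<'E'
from h import *
ims=[]
for n,c in(("scene",(200,210)),("side",(300,175))):
    im=get_image(n)
    ims.append(cv2.resize(im[c[1]-60:c[1]+60,c[0]-65:c[0]+65,::-1],None,fx=3,fy=3,interpolation=cv2.INTER_CUBIC))
cv2.imwrite("pics/han.png",np.hstack(ims))
delta([.5606,-.3069,.0765],101.1)
E
```

```text
time_s: 8.7
eef_pos: [0.5589, -0.3049, 0.2066]
eef_rot: [-0.001, 0.637, 0.771, 0.0]
wrist_force: [0.5, 0.6, -0.2]
grip_width: 0.0002
yaw 101.0 shift [ -3.1  -0.4 132.4] twist -0.1 tilt z [ 0.002  0.    -1.   ]
```

View pics/han.png

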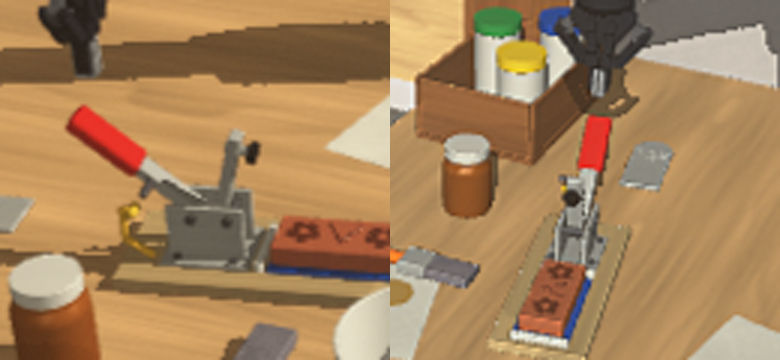

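The shut fingertips stand above the red grip in both views (scene crop (85,75) over the grip's (75–140, 110–170)). I'll press down in stages.

```bash
python3 -m inch '[[[-3,0,20,0,1],[-3,0,40,0,1],[-3,0,50,0,1],[-3,0,60,0,1],[-3,0,70,0,1],[-3,0,80,0,1],[-3,0,90,0,1],[-3,0,100,0,1],[-3,0,105,0,1],[-3,0,105,0,1]]]' 60; python3 -c "
from h import *
delta([.5606,-.3069,.0765],101.1)"
```

```text
time_s: 9.63
eef_pos: [0.5611, -0.3074, 0.103]
eef_rot: [0.001, 0.636, 0.771, 0.001]
wrist_force: [0.8, -1.6, 3.9]
grip_width: -0.0003
yaw 100.9 shift [ 0.6 -0.5 26.5] twist -0.2 tilt z [ 0.002 -0.    -1.   ]
```

```bash
python3 -m inch '[[[0,0,5,0,1],[0,0,10,0,1],[0,0,15,0,1],[0,0,19,0,1],[0,0,22,0,1],[0,0,24,0,1],[0,0,26,0,1],[0,0,26,0,1],[0,0,26,0,1]]]'; python3 -c "
from h import *
delta([.5606,-.3069,.0765],101.1)"
```

```text
time_s: 10.38
eef_pos: [0.5615, -0.3088, 0.0782]
eef_rot: [0.002, 0.637, 0.771, 0.0]
wrist_force: [-1.5, -2.6, 9.0]
grip_width: -0.0001
yaw 100.9 shift [ 2.1 -0.6  1.6] twist -0.2 tilt z [ 0.003 -0.003 -1.   ]
```

```bash
python3 -m inch '[[[1,0,1,0,1],[1,0,2,0,1],[1,0,3,0,1],[1,0,3.5,0,1],[1,0,3.5,0,1]]]'; python3 -m inch '[[[0,0,1,0,1],[0,0,1.5,0,1],[0,0,2,0,1],[0,0,2,0,1]]]'
```

```text
time_s: 10.8
eef_pos: [0.5616, -0.309, 0.0764]
eef_rot: [0.003, 0.637, 0.771, -0.001]
wrist_force: [-2.9, -2.3, 12.7]
grip_width: 0.0002
time_s: 11.13
eef_pos: [0.5616, -0.309, 0.0759]
eef_rot: [0.003, 0.637, 0.771, -0.001]
wrist_force: [-3.5, -1.4, 14.1]
grip_width: -0.0001
```

```bash
python3 -m inch '[[[0,0,2,0,1],[0,0,3,0,1],[0,0,4,0,1],[0,0,5,0,1],[0,0,5,0,1],[0,0,5,0,1]]]'; python3 - <<'E'
from h import *
print(observe()["eef_pos"],observe()["wrist_force"])
E
```

```text
time_s: 11.63
eef_pos: [0.5618, -0.309, 0.075]
eef_rot: [0.003, 0.637, 0.771, -0.002]
wrist_force: [-8.4, 1.0, 27.6]
grip_width: 0.0002
[ 0.5617847  -0.30904092  0.07501313] [-8.39120033  0.96784909 27.63861981]
```

At the end stop: 28 N with the tips at 64 mm, as predicted for 0.74 rad. Raise slowly and look.

```bash
python3 -m inch '[[[0,0,-3,0,1],[0,0,-8,0,1],[0,0,-15,0,1],[0,0,-40,0,1],[0,0,-80,0,1],[0,0,-120,0,1],[0,0,-140,0,1],[0,0,-140,0,1]]]'; python3 - <<'E'
from h import *
ims=[]
for n,c in(("scene",(220,220)),("side",(300,185))):
    im=get_image(n);cv2.imwrite(f"pics/{n}9.png",im[:,:,::-1])
    ims.append(cv2.resize(im[c[1]-60:c[1]+60,c[0]-65:c[0]+65,::-1],None,fx=3,fy=3,interpolation=cv2.INTER_CUBIC))
cv2.imwrite("pics/end.png",np.hstack(ims))
E
```

```text
time_s: 12.3
eef_pos: [0.5638, -0.3078, 0.2201]
eef_rot: [0.007, 0.637, 0.771, -0.0]
wrist_force: [0.3, 0.2, 0.1]
grip_width: 0.0001
```

View pics/end.png

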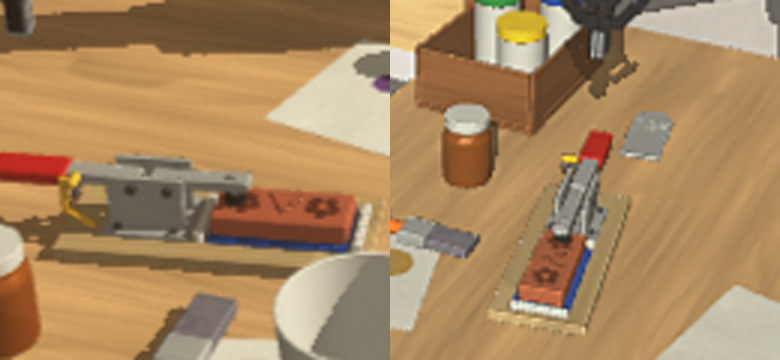

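The handle is level with the yellow pawl hooked over it (scene crop (68,180)), and the black foot is on the tile (235,195). I'll wait briefly, check that nothing moves, then hand in.

```bash
python3 -m inch '[[[0,0,-10,0,1],[0,0,-10,0,1],[0,0,-10,0,1],[0,0,-10,0,1],[0,0,-10,0,1],[0,0,-10,0,1],[0,0,-10,0,1],[0,0,-10,0,1]]]'; python3 - <<'E'
from h import *
im=get_image("scene");a=cv2.imread("pics/scene9.png")[:,:,::-1];o=cv2.imread("pics/scene0.png")[:,:,::-1]
d=lambda x,y:int((np.abs(x.astype(int)-y).max(2)>40).sum())
print("jig since latch",d(im[190:250,150:290],a[190:250,150:290]))
for n,(u,v) in dict(disc=(380,245),cone=(430,262),animal=(390,323),tub=(277,285),jar=(152,257),brush=(215,282),scraper=(120,220),green=(425,210),yellow=(470,237)).items():
    print(n,d(im[v-18:v+18,u-22:u+22],o[v-18:v+18,u-22:u+22]),end="; ")
finish_job()
E
```

```text
time_s: 13.07
eef_pos: [0.561, -0.3073, 0.2246]
eef_rot: [0.003, 0.637, 0.771, -0.002]
wrist_force: [-0.8, 1.0, -0.2]
grip_width: 0.0003
jig since latch 0
disc 88; cone 0; animal 0; tub 0; jar 7; brush 0; scraper 114; green 0; yellow 0; the job is handed in; nothing more can be done
```

The terracotta tile lies relief up on the blue pad, released, with the red handle pressed down and caught and the rubber foot on the tile. I handed the job in at about 13 s.

- **Tile:** seen from above after release, its centre was within about 2 mm of the pad centre. It was turned less than 0.5° from the jig and sat between the two white stops. I did not measure it again after clamping.
- **Handle:** I pressed to the end stop, where the wrist force read 28 N. After I let go, the handle stayed level with the yellow pawl hooked over it. The jig area of the picture did not change over the next 0.8 s or so.
- **Other things:** comparing the first and last pictures around each item showed no change at the cone, animal, tub, brush, or the green and yellow look-alikes, and 7 pixels at the jar. The disc's patch changed by 88 pixels and the scraper's by 114. The likely causes are the tile leaving the disc's patch and the arm's shadow on the scraper. The arm did not go near either in any step, but I did not check those two patches further.

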